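# Load the reference cell into the bench photometer and close its light shield

## Robot

A 7-joint arm with a two-finger parallel gripper is mounted at the origin on a cart in front of the work surface, level with it; the furniture and walls round the work are solid. World frame = base frame: x ahead of the robot, y to its left, z up, the work surface at z = 0. Lengths are in m, angles in rad, forces in N, time in s.
With the tool pointing down it reaches from about 0.4 to 0.85 m from the base axis. Payload 10.4 kg.
Tool frame: the origin (TCP) lies on the mounting face of the last link; the fingertips stand 173 mm ahead of it and the grasp point (between the pads) lies 155 mm ahead of it; x points along the fingers, y is the direction in which the jaws open and shut, and the axes are right-handed (so a half turn about x gives the same grasp; the last joint's range is limited). The gripper opens to 85 mm and grips with 20 to 120 N. Pads are 22 mm wide; open, the fingers measure 114 mm over their backs; the gripper's body (76 mm by 85 mm) begins 54 mm behind the grasp point. The pads swing forward as they close: fully open they stand 13 mm farther back than shut.
Start: joints at [1.101, 0.332, -0.065, 1.46, 0.022, 1.35, -0.088], TCP at [0.27, -0.564, 0.405] pointing down, gripper open.
Joint ranges: [-2.6, 2.6], [-0.5, 2.12], [-1.47, 1.34], [0.16, 2.42], [-1.27, 4.41], [0.06, 2.06], [-2.6, 2.6]. Speed limits (rad/s): [2.22, 2.22, 2.79, 2.79, 3.14, 3.14, 3.14].

## Interface

Orientations are given as a 3x3 rotation matrix whose columns are the frame's x, y, z axes.
In Python, from plant import state, capture, close_job, find_in, outline_of gives the robot as it stands. The module is installed in compiled form; this text tells all that it offers.
- The arm moves only by the tool play_rows, never from a script. Its arguments are lists of equal length, an entry for each row: "grip": the closure, from 0 (fully open) to 1 (shut); "xyz": the shift along the tool's x, y, z in mm, a list of three; "yaw": the turn about the tool's x in degrees. In form: {"grip": [grip, ...], "xyz": [[tx, ty, tz], ...], "yaw": [yaw, ...]}. A call has 1 to 5 rows; each row shifts and turns the pose as measured when the row begins, along the tool's axes as they then stand; what a row does not reach is not made up. A row lasts 1/10 s, in which the tool goes at most 50 mm and 8.59 degrees, less where a joint would pass 70% of its speed; a pose out of reach is approached as far as the arm can. A call with a gripper value outside its range is refused whole. The fingers move at their own pace and stop on an object; "grip_force" is the grip in N (left out, the last holds). Time passes only in rows, so rows that do not move let the fingers close. It gives the time, the measured TCP pose, the force and the opening at its end, in the units of the state.
- state(): the state, without advancing time (a new reading comes with each control period).
- capture(name): name is "side" or "top"; returns a dict with "img" (420x560x3 uint8, red, green, blue), "depth" (420x560 float32, m along the optical axis (not along the pixel's ray), 0 where there is no reading), "fovy" (degrees; the focal length in pixels is half the picture's height over the tangent of half this angle, whatever the lens; pixels are square), "cx", "cy" (the principal point, pixels), "k1" (the pictures are not rectified: a ray, as slopes to the right and down, at radius r is drawn at 1 + k1 r^2 times it, then the intrinsics apply), "position" and "orientation" of the camera in the world. Camera axes: x right, y down, z forward; pixel columns grow to the right and rows downward; lengths in m; the calibration is good to about 2 mm. A picture is of the moment at which its call begins.
- close_job(): hands the job in, once; it reports no verdict.
Trained networks look in the newest picture that a camera, given by its name, has taken for a name from the list of things; names that differ only in an ending like _2 or _b are one class to them, and where a whole thing is asked for, a point or a joint stands for the part that bears it (a point fixed in the world has none). Each returns a list of dicts, best first, with "conf" (0 to 1); they miss things now and then, are a little off and sometimes report something else, mostly with a low value. They report only what shows in the picture. A call takes as long as a camera call. They do not tell look-alikes from the thing itself.
- find_in(label, camera): "bbox" ([left, top, width, height] in pixels, round what is visible of it).
- outline_of(label, camera): "region" (420x560 bool, what is visible of it) and "bbox" ([left, top, width, height] in pixels, round what is visible of it).
The state is a dict: "time_s": time; "joint_positions": joint angles; "joint_vel": joint speeds; "joint_torque": joint torques, N m; "eef_pos": TCP position; "tcp_rot": TCP orientation; "contact_force": force on the tool from outside, world axes, zero at the start; "ft_torque": the same for the moment, N m; "opening": finger opening in m.
Only numpy, scipy, OpenCV 4.12 (cv2) and the standard library are available. Lean on these libraries where they do the work, as an engineer would, in place of code of your own. Each camera call takes 0.05 s, during which the arm holds its last target. There are 200 camera calls.

## Task

Put the orange-capped reference cell into the photometer and make it light-tight for a check reading: the flush, handle-less light shield on top has to be pressed with the fingertips and dragged fully open, the cell set gently upright on the bottom of the round well underneath, and the shield then dragged fully shut again the same way. Touch down on the shield slowly and press hard enough that the fingers do not skid, but always well under 35 N, because it rests on a felt seal; leave the blue-capped and white-capped cells standing in their block, and let go of everything at the end.

Things in the scene. Friction and masses are not known exactly. Their poses are not given: they have to be found in the camera images.
- photometer: Bench photometer, white, fixed on the worktop, about 210 (x) x 172 (y) mm, flat deck 94 mm above the worktop. Origin: on the worktop under the deck; z up; x from the sloped front console (display, keys) to the rear; y: the way the shield opens. The shield lies in a track in the deck, 118 (x) x 131 (y) mm, centred at x = +15, y = 0 mm.
- chamber_floor (a point): Centre of the floor of the black sample chamber under the shield, 16 mm above the worktop, at x = +15, y = -31 mm of the photometer, axes as the photometer's. The chamber is open at the top when the shield is open and measures 104 mm along x, 56 mm along y. In its middle stands a 46 x 46 mm aluminium holder block, top 36 mm above the worktop, with the round well.
- well (a point): Centre of the floor of the round well in the holder block, 20 mm above the worktop; axes as the photometer's. Bore 28 mm, 16 mm deep, mouth chamfered 2 mm. A cell standing in it reaches 80 mm above the worktop, 14 mm below the deck.
- shield_shut (a point): Point level with the deck (94 mm above the worktop) where the centre of the shield's top lies when shut; fixed to the photometer, axes as the photometer's (+y: the way to open). The shield's true top lies 0 to 5 mm lower (not measured, differs from day to day, the same along the whole track) and must be felt for.
- shield_parked (a point): The same point for the fully open shield: 62 mm along the photometer's +y from shield_shut, level with the deck; fixed to the photometer.
- shield_slide (a joint): Light shield: m open, 0 shut, 0.062 at the stop. Flush mid-grey hard plate 116 (x) x 66 (y) x 4 mm, ribbed middle, no handle or edge to take; its centre is at shield_shut plus this value along +y. Moved by pressing and dragging: it resists with about 8 N, stays where left; finger friction about 0.8 (varies). It does not give; touch down at 10 mm/s or less. Over 35 N on it ruins the seal.
- cell_orange_mid (a point): Centre, half-way up, of the reference cell with the orange cap, the one to load: sealed round glass cell, 25 mm in diameter, 60 mm high, about 45 g, z up; screw cap 27 mm in diameter, from 14 to 30 mm above this point. It stands 16 mm deep in one of the three sockets of the cell block; take it by the cap.
- cell_orange_foot (a point): Centre of the underside of the orange-capped cell, 30 mm below its middle.
- cell_block: Black cell block fixed on the worktop, 50 (x) x 210 (y) x 24 mm high, three round 28 mm sockets 16 mm deep in a row along its y axis at y = -75, 0, +75 mm. Origin: centre of its underside. Which cell stands in which socket differs.
- cell_blue: Reference cell of the same size with a blue cap, in the cell block; leave it. Origin: centre of its underside.
- cell_white: Reference cell of the same size with a white cap, in the cell block; leave it. Origin: centre of its underside.
Things that resemble listed ones, but are neither listed nor needed, are in the scene too. Leave any green, red or yellow look-alike of the part that bears cell_orange_mid alone.

How it is judged:
By the outcome, as a careful person would: the job done as asked, in the order asked, and still so for the second after the job is handed in, with the robot touching nothing.
It also fails if it takes over 72 s, if anything falls off the work surface, if the arm or the gripper's body presses on something with over 40 N, if the wrist force passes 120 N, or if a joint passes its speed limit or range.

## Working session

There is one attempt and no reset: what is moved stays moved. The work goes in short steps, Python scripts to look and compute and a tool call to move; the robot and the scene stay as the last step left them, time stands still between calls to the robot, and variables do not carry over. Pictures are saved under pics/ and viewed, about 8 in all and at most 12, crops included, and the job is handed in when it is done.

Besides the shell and the picture viewer there is one more tool, called after "Request:" by a JSON object that holds its "op" and its "data", one argument or row to a line. play_rows: Moves the arm, as the interface text tells. Its arguments: {"type":"object","properties":{"grip":{"type":"array"},"xyz":{"type":"array"},"yaw":{"type":"array"},"grip_force":{"type":"number"}},"required":["grip","xyz","yaw"]}

```bash
mkdir -p pics; cat > h.py <<'E'
import numpy as np, cv2
from plant import state, capture, close_job, find_in, outline_of
def K(c):
    f=c["img"].shape[0]/2/np.tan(np.radians(c["fovy"])/2); return f
def ray(c,u,v):
    f=K(c); d=np.array([(u-c["cx"])/f,(v-c["cy"])/f]); s=d.copy()
    for _ in range(20): s=d/(1+c["k1"]*(s@s))
    return np.array([s[0],s[1],1.])
def pt(c,u,v,z=None):
    R=np.array(c["orientation"]);p=np.array(c["position"]); r=R@ray(c,u,v)
    if z is not None: return p+r*(z-p[2])/r[2]
    D=c["depth"][int(round(v)),int(round(u))]; return p+r*D
def cloud(c):
    f=K(c);h,w=c["depth"].shape;v,u=np.mgrid[:h,:w]
    d=np.stack([(u-c["cx"])/f,(v-c["cy"])/f],-1);s=d.copy()
    for _ in range(20): s=d/(1+c["k1"]*(s**2).sum(-1,keepdims=True))
    r=np.concatenate([s,np.ones((h,w,1))],-1)*c["depth"][...,None]
    return r@np.array(c["orientation"]).T+np.array(c["position"])
def proj(c,P):
    q=np.array(c["orientation"]).T@(np.array(P)-c["position"]);s=q[:2]/q[2];s=s*(1+c["k1"]*(s@s));return s*K(c)+[c["cx"],c["cy"]]
def save(n,im): cv2.imwrite("pics/"+n+".png",im[...,::-1])
E
python3 - <<'E'
from h import *
np.set_printoptions(precision=4,suppress=True)
s=state();print(s)
for n in("top","side"):
    c=capture(n);save(n+"0",c["img"]);print(n,c["position"],c["orientation"],c["fovy"],c["k1"])
    P=cloud(c)
    for l in("photometer","cell_orange_mid","cell_block","cell_blue","cell_white","shield_slide"):
        for o in find_in(l,n)[:4]:
            b=o["bbox"];u,v=b[0]+b[2]/2,b[1]+b[3]/2
            print(l,round(o["conf"],2),b,pt(c,u,v))
E
```

```text
{'time_s': 0.0, 'joint_positions': array([ 1.1014,  0.3329, -0.0647,  1.4609,  0.0216,  1.3499, -0.0885]), 'joint_vel': array([-0.0016,  0.0025, -0.0002, -0.0011,  0.0012, -0.0015,  0.0011]), 'joint_torque': array([ -0.0002, -62.5456,   0.0492, -39.16  ,   0.0163,   0.0099,
         0.0001]), 'eef_pos': array([ 0.27  , -0.5635,  0.4039]), 'tcp_rot': array([[-0.0006,  0.4321, -0.9018],
       [ 0.0012, -0.9018, -0.4321],
       [-1.    , -0.0014,  0.0001]]), 'contact_force': array([-0.0941, -0.3604, -0.0804]), 'ft_torque': array([-0.0892, -0.0217,  0.0121]), 'opening': 0.08546228213510496}
top [0.3621 0.0477 1.4329] [[-0.0259 -0.9963  0.0815]
 [-0.9997  0.0258 -0.0024]
 [ 0.0003 -0.0816 -0.9967]] 42.343926197574376 -0.009837826583845608
photometer 0.7 [143.7, 160.3, 81.7, 92.3] [0.471  0.2644 0.0958]
cell_orange_mid 0.65 [242.6, 189.3, 11.1, 12.8] [0.4974 0.1081 0.0579]
cell_orange_mid 0.64 [270.8, 229.8, 11.8, 10.4] [0.3955 0.0381 0.0591]
cell_block 0.58 [296.9, 200.7, 80.7, 25.1] [ 0.4464 -0.1165  0.0638]
cell_block 0.24 [138.4, 159.9, 85.8, 93.1] [0.4718 0.2736 0.0888]
shield_slide
[... 197 characters left out ...]
2533009
photometer 0.6 [148.0, 232.1, 123.8, 128.8] [0.4606 0.2869 0.0807]
cell_orange_mid 0.71 [284.3, 217.0, 11.5, 17.6] [0.4499 0.0459 0.0626]
cell_orange_mid 0.7 [303.2, 234.9, 17.0, 16.7] [0.3874 0.0409 0.0502]
cell_orange_mid 0.5 [248.3, 228.2, 12.1, 23.2] [0.4945 0.1204 0.0393]
cell_orange_mid 0.43 [310.9, 196.5, 10.0, 20.5] [ 0.4372 -0.0316  0.0639]
cell_block 0.68 [297.9, 159.9, 64.1, 67.3] [ 0.4456 -0.1005  0.0258]
cell_block 0.3 [151.7, 232.0, 120.4, 126.7] [0.455  0.2836 0.0944]
cell_blue 0.44 [300.6, 160.7, 60.6, 65.1] [ 0.4465 -0.1066  0.0182]
cell_white 0.69 [343.8, 154.7, 14.9, 20.8] [ 0.4474 -0.1807  0.0629]
shield_slide 0.91 [185.8, 244.0, 55.6, 57.3] [0.4873 0.2474 0.0959]
```

```bash
python3 - <<'E'
import cv2
a=cv2.imread("pics/top0.png")[130:280,120:400];cv2.imwrite("pics/top0c.png",cv2.resize(a,(800,428),interpolation=cv2.INTER_CUBIC))
a=cv2.imread("pics/side0.png")[130:380,130:400];cv2.imwrite("pics/side0c.png",cv2.resize(a,(648,600),interpolation=cv2.INTER_CUBIC))
E
```

```text
(no output)
```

View pics/top0c.png

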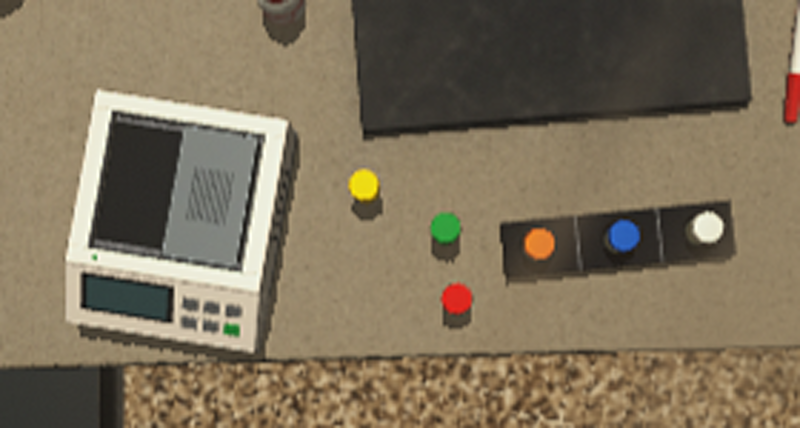

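View pics/side0c.png

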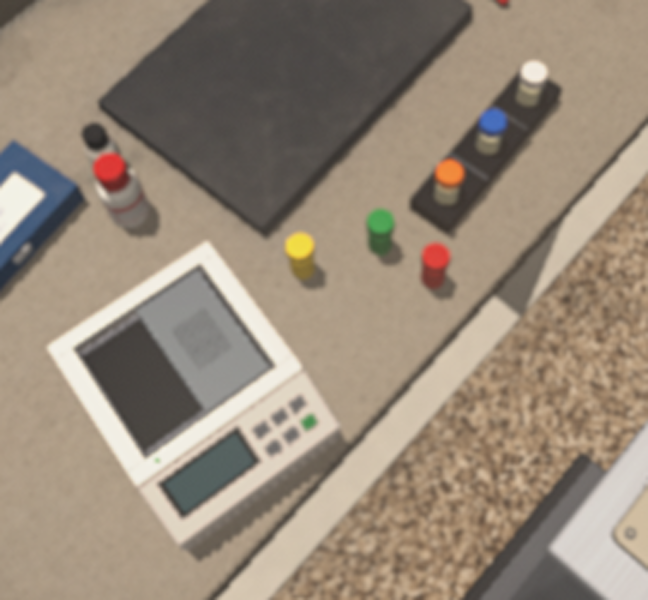

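Three caps that could be mistaken for the target, in top-crop pixels: yellow (363,184), green (446,228) and red (457,298). All three stand loose. The target orange cap is at (540,243) in the crop, which is full image ≈(309,215), in the block's leftmost socket. Blue (624,236) and white (707,227) are to be left. The shield is on the right (−y) side of the track, so it is shut and opens towards the left. Next I measure.

```bash
python3 - <<'E'
from h import *
np.set_printoptions(precision=4,suppress=True)
rays={}
for n in("top","side"):
    c=capture(n);im=c["img"];P=cloud(c);hsv=cv2.cvtColor(im,cv2.COLOR_RGB2HSV)
    for nm,lo,hi in(("orange",(8,150,140),(18,255,255)),("blue",(105,130,80),(125,255,255)),("green",(60,130,60),(85,255,255)),):
        m=cv2.inRange(hsv,lo,hi);k,L,S,C=cv2.connectedComponentsWithStats(m)
        for i in range(1,k):
            if S[i,4]>25 and S[i,1]<280:
                u,v=C[i];print(n,nm,S[i],C[i],"depthpt",pt(c,u,v))
                rays.setdefault(nm,[]).append((np.array(c["position"]),np.array(c["orientation"])@ray(c,u,v)))
    # track
    uv=(193,196) if n=="top" else (205,280)
    g=im.min(-1); box=[int(x) for x in find_in("photometer",n)[0]["bbox"]]
    m=(g<165).astype(np.uint8)
    k,L,S,C=cv2.connectedComponentsWithStats(m)
    tl=(193,196) if n=="top" else (214,272)
    reg=np.uint8(L==L[tl[1],tl[0]]);cn=max(cv2.findContours(reg,cv2.RETR_EXTERNAL,cv2.CHAIN_APPROX_NONE)[0],key=len)[:,0]
    W=np.array([pt(c,u,v,.094)[:2] for u,v in cn]);r=cv2.minAreaRect((W*1000).astype(np.float32));print(n,"track",S[L[tl[1],tl[0]]],r)
    fv=P[...,2]
    ring=cv2.dilate(reg,np.ones((9,9)))-cv2.dilate(reg,np.ones((3,3)));print("deck z",np.median(fv[ring>0]),"shield z",pt(c,*tl))
    # deck white mask corners
    b=cv2.boxPoints(r);print(b)
for nm,v in rays.items():
    if len(v)==2:
        A=0;B=0
        for p,d in v:
            d=d/np.linalg.norm(d);M=np.eye(3)-np.outer(d,d);A=A+M;B=B+M@p
        print(nm,"tri",np.linalg.solve(A,B))
E
```

```text
top orange [100 102  23  22 174] [109.0115 112.0115] depthpt [0.7224 0.461  0.0635]
top orange [304 210  10  11  92] [308.337  214.9022] depthpt [ 0.4438 -0.043   0.0677]
top blue [176 100  23  11  34] [188.5588 107.7647] depthpt [0.7379 0.2618 0.0265]
top blue [333 207  11  11  97] [338. 212.] depthpt [ 0.449  -0.1176  0.0718]
top green [271 205  10  10  82] [275.5    209.6098] depthpt [0.46   0.0394 0.0584]
top track [ 151  169   62   57 2694] ((496.25555419921875, 272.2650146484375), (136.06439208984375, 122.42032623291016), 79.37630462646484)
deck z 0.0935600464822115 shield z [0.4964 0.2431 0.0961]
[[423.5523 216.6835]
 [543.8742 194.1144]
 [568.9588 327.8465]
 [448.6369 350.4156]]
side orange [311 196  13  12 112] [316.9018 201.6429] depthpt [ 0.4432 -0.0418  0.0678]
side orange [ 62 262  27  26 292] [ 73.4589 274.0103] depthpt [0.7215 0.4555 0.0711]
side blue [505   0  36  26 307] [521.5244  11.1564] depthpt [ 0.4162 -1.1288 -0.0004]
side blue [330 176  11   9  76] [334.9342 180.1316] depthpt [ 0.4492 -0.1173  0.0664]
side blue [ 48 237  25  23 439] [ 60.2551 247.9431] depthpt [0.7934 0.4395 0.0737]
side green [285 219   8   6  40] [288.225 221.6  ] depthpt [0.4603 0.0406 0.0622]
side track [ 161  240   84   81 3547] ((497.3909912109375, 272.2839660644531), (134.53321838378906, 121.7239761352539), 79.341552734375)
deck z 0.09453333092228244 shield z [0.4889 0.2454 0.0926]
[[425.1378 217.4345]
 [544.7617 194.9212]
 [569.6442 327.1334]
 [450.0203 349.6467]]
green tri [0.4603 0.0397 0.0606]
```

```bash
cat >> h.py <<'E'
c_,s_=np.cos(np.radians(-10.65)),np.sin(np.radians(-10.65))
X=np.array([c_,s_,0]);Y=np.array([-s_,c_,0])
TR=np.array([.4968,.2723,0])
def plan(target,ang=-10.65,step=50,dyaw=8.5):
    """rows to TCP target, tool y at world angle ang"""
    s=state();R=np.array(s["tcp_rot"]);p=np.array(s["eef_pos"]);t=np.array(target)
    a=np.degrees(np.arctan2(R[1,1],R[0,1]));turn=-(ang-a)
    n=int(max(np.ceil(np.linalg.norm(t-p)/step*1000),np.ceil(abs(turn)/dyaw),1))
    d=(t-p)/n*1000;xyz=[];
    for i in range(n):
        b=np.radians(a-turn*i/n);y=np.array([np.cos(b),np.sin(b),0]);x=np.array([0,0,-1]);z=np.cross(x,y)
        xyz.append([round(float(q@d),1) for q in(x,y,z)])
    print("t",s["time_s"],"n",n,"yaw",round(turn/n,2),"\n",xyz)
E
python3 - <<'E'
from h import *
plan([.45,-.2,.38])
print(TR-.031*Y,TR+.031*Y)
E
```

```text
t 0.9 n 9 yaw -5.97 
 [[2.8, -27.8, -35.5], [2.8, -24.0, -38.2], [2.8, -19.9, -40.5], [2.8, -15.5, -42.3], [2.8, -11.0, -43.7], [2.8, -6.4, -44.6], [2.8, -1.8, -45.0], [2.8, 2.9, -45.0], [2.8, 7.6, -44.4]]
[0.49107092 0.24183399 0.        ] [0.50252908 0.30276601 0.        ]
```

Request:
{"op": "play_rows", "data": {
  "grip": [1, 1, 1, 1, 1],
  "xyz": [
    [3, -28, -35],
    [3, -24, -38],
    [3, -20, -40],
    [3, -15, -42],
    [3, -11, -44]
  ],
  "yaw": [-6, -6, -6, -6, -6],
  "grip_force": 40
}}

```text
time_s: 1.4
eef_pos: [0.367, -0.3608, 0.3883]
tcp_rot: [[-0.002, 0.828, -0.56], [-0.003, -0.56, -0.828], [-1.0, 0.001, 0.004]]
contact_force: [1.5, -0.2, -0.5]
opening: 0.0123
```

Request:
{"op": "play_rows", "data": {
  "grip": [1, 1, 1, 1, 1],
  "xyz": [
    [3, -6, -45],
    [3, -2, -45],
    [3, 3, -45],
    [3, 7, -44],
    [0, 0, 0]
  ],
  "yaw": [-6, -6, -6, -6, -6]
}}

```text
time_s: 1.9
eef_pos: [0.4481, -0.1847, 0.3763]
tcp_rot: [[0.002, 0.999, -0.04], [-0.005, -0.04, -0.999], [-1.0, 0.002, 0.005]]
contact_force: [0.0, -0.4, 0.5]
opening: -0.0001
```

```bash
python3 - <<'E'
from h import *
plan([.491,.242,.34])
E
```

```text
t 1.9 n 9 yaw 0.93 
 [[4.0, 2.9, -47.6], [4.0, 2.1, -47.6], [4.0, 1.3, -47.6], [4.0, 0.5, -47.6], [4.0, -0.2, -47.6], [4.0, -1.0, -47.6], [4.0, -1.8, -47.6], [4.0, -2.5, -47.6], [4.0, -3.3, -47.5]]
```

Request:
{"op": "play_rows", "data": {
  "grip": [1, 1, 1, 1, 1],
  "xyz": [
    [4, 3, -48],
    [4, 2, -48],
    [4, 1, -48],
    [4, 0, -48],
    [4, 0, -48]
  ],
  "yaw": [1, 1, 1, 1, 1]
}}

```text
time_s: 2.4
eef_pos: [0.4712, 0.0527, 0.3561]
tcp_rot: [[0.006, 0.991, -0.133], [-0.008, -0.133, -0.991], [-1.0, 0.007, 0.007]]
contact_force: [0.7, 0.2, 0.0]
opening: -0.0001
```

Request:
{"op": "play_rows", "data": {
  "grip": [1, 1, 1, 1, 1],
  "xyz": [
    [4, -1, -48],
    [4, -2, -48],
    [4, -2, -48],
    [4, -3, -47],
    [0, 0, 0]
  ],
  "yaw": [1, 1, 1, 1, 0]
}}

```text
time_s: 2.9
eef_pos: [0.4921, 0.2563, 0.3392]
tcp_rot: [[0.009, 0.98, -0.2], [-0.005, -0.2, -0.98], [-1.0, 0.01, 0.003]]
contact_force: [-1.0, -0.2, 0.5]
opening: 0.0
```

```bash
python3 - <<'E'
from h import *
plan([.491,.242,.292])
E
```

```text
t 2.9 n 1 yaw -0.88 
 [[47.2, 1.8, 14.3]]
```

Request:
{"op": "play_rows", "data": {
  "grip": [1, 1, 1],
  "xyz": [
    [22, 0, 8],
    [22, 0, 6],
    [0, 0, 0]
  ],
  "yaw": [-1, 0, 0]
}}

```text
time_s: 3.2
eef_pos: [0.4894, 0.2446, 0.2943]
tcp_rot: [[0.009, 0.984, -0.178], [-0.003, -0.178, -0.984], [-1.0, 0.01, 0.001]]
contact_force: [-0.4, -0.4, -1.3]
opening: -0.0002
```

Request:
{"op": "play_rows", "data": {
  "grip": [1, 1, 1, 1, 1],
  "xyz": [
    [1, 0, 0],
    [1, 0, 0],
    [1, 0, 0],
    [1, 0, 0],
    [1, 0, 0]
  ],
  "yaw": [0, 0, 0, 0, 0]
}}

```text
time_s: 3.7
eef_pos: [0.4906, 0.2449, 0.2929]
tcp_rot: [[0.014, 0.984, -0.179], [-0.001, -0.179, -0.984], [-1.0, 0.014, -0.001]]
contact_force: [0.5, 0.4, 0.6]
opening: -0.0
```

Request:
{"op": "play_rows", "data": {
  "grip": [1, 1, 1, 1, 1],
  "xyz": [
    [2, 0, 0],
    [2, 0, 0],
    [2, 0, 0],
    [2, 0, 0],
    [2, 0, 0]
  ],
  "yaw": [0, 0, 0, 0, 0]
}}

```text
time_s: 4.2
eef_pos: [0.4909, 0.245, 0.2825]
tcp_rot: [[0.014, 0.984, -0.179], [-0.001, -0.179, -0.984], [-1.0, 0.014, -0.001]]
contact_force: [-0.5, 0.9, 0.6]
opening: -0.0004
```

Request:
{"op": "play_rows", "data": {
  "grip": [1, 1, 1, 1, 1],
  "xyz": [
    [2, 0, 0],
    [2, 0, 0],
    [2, 0, 0],
    [1, 0, 0],
    [0.9, 0, 0]
  ],
  "yaw": [0, 0, 0, 0, 0]
}}

```text
time_s: 4.7
eef_pos: [0.491, 0.245, 0.2735]
tcp_rot: [[0.014, 0.984, -0.179], [-0.001, -0.179, -0.984], [-1.0, 0.014, -0.001]]
contact_force: [-0.2, -0.4, 0.0]
opening: -0.0
```

Request:
{"op": "play_rows", "data": {
  "grip": [1, 1, 1, 1, 1],
  "xyz": [
    [0.8, 0, 0],
    [0.8, 0, 0],
    [0.8, 0, 0],
    [0.8, 0, 0],
    [0.8, 0, 0]
  ],
  "yaw": [0, 0, 0, 0, 0]
}}

```text
time_s: 5.2
eef_pos: [0.4911, 0.245, 0.2693]
tcp_rot: [[0.014, 0.984, -0.179], [-0.001, -0.179, -0.984], [-1.0, 0.014, -0.001]]
contact_force: [0.2, -0.1, 0.8]
opening: -0.0005
```

Request:
{"op": "play_rows", "data": {
  "grip": [1, 1, 1],
  "xyz": [
    [0.8, 0, 0],
    [0.8, 0, 0],
    [0.8, 0, 0]
  ],
  "yaw": [0, 0, 0]
}}

```text
time_s: 5.5
eef_pos: [0.4911, 0.245, 0.2667]
tcp_rot: [[0.014, 0.984, -0.179], [-0.001, -0.179, -0.984], [-1.0, 0.014, -0.001]]
contact_force: [-0.5, -0.4, -0.4]
opening: -0.0001
```

Request:
{"op": "play_rows", "data": {
  "grip": [1, 1],
  "xyz": [
    [0.8, 0, 0],
    [0.8, 0, 0]
  ],
  "yaw": [0, 0]
}}

```text
time_s: 5.7
eef_pos: [0.4912, 0.2451, 0.2663]
tcp_rot: [[0.014, 0.984, -0.179], [-0.002, -0.179, -0.984], [-1.0, 0.015, -0.001]]
contact_force: [-4.8, -2.3, 14.0]
opening: -0.0001
```

Request:
{"op": "play_rows", "data": {
  "grip": [1],
  "xyz": [
    [0.9, 0, 0]
  ],
  "yaw": [0]
}}

```text
time_s: 5.8
eef_pos: [0.4911, 0.2453, 0.2663]
tcp_rot: [[0.015, 0.984, -0.179], [-0.003, -0.179, -0.984], [-1.0, 0.015, 0.0]]
contact_force: [-5.0, -3.4, 12.1]
opening: -0.0001
```

Request:
{"op": "play_rows", "data": {
  "grip": [1],
  "xyz": [
    [0.9, 0, 0]
  ],
  "yaw": [0]
}}

```text
time_s: 5.9
eef_pos: [0.4911, 0.2454, 0.2663]
tcp_rot: [[0.015, 0.984, -0.179], [-0.003, -0.179, -0.984], [-1.0, 0.015, 0.001]]
contact_force: [-4.7, -3.8, 11.4]
opening: 0.0001
```

Request:
{"op": "play_rows", "data": {
  "grip": [1, 1, 1],
  "xyz": [
    [1.5, 0, 0],
    [1.6, 0, -1],
    [1.6, 0, -2]
  ],
  "yaw": [0, 0, 0]
}}

```text
time_s: 6.2
eef_pos: [0.4914, 0.2485, 0.2662]
tcp_rot: [[0.016, 0.984, -0.18], [-0.007, -0.18, -0.984], [-1.0, 0.017, 0.004]]
contact_force: [-9.3, -6.8, 20.9]
opening: 0.0001
```

Request:
{"op": "play_rows", "data": {
  "grip": [1, 1],
  "xyz": [
    [1.6, 0, -2.5],
    [1.6, 0, -3]
  ],
  "yaw": [0, 0]
}}

```text
time_s: 6.4
eef_pos: [0.4923, 0.2538, 0.2662]
tcp_rot: [[0.016, 0.983, -0.181], [-0.011, -0.181, -0.983], [-1.0, 0.018, 0.008]]
contact_force: [-8.8, -7.1, 21.3]
opening: -0.0001
```

Request:
{"op": "play_rows", "data": {
  "grip": [1, 1, 1, 1],
  "xyz": [
    [1.6, -0.4, -3],
    [1.6, -0.4, -3],
    [1.6, -0.4, -3],
    [1.6, -0.4, -3]
  ],
  "yaw": [0, 0, 0, 0]
}}

```text
time_s: 6.8
eef_pos: [0.4936, 0.2654, 0.2662]
tcp_rot: [[0.02, 0.983, -0.183], [-0.018, -0.183, -0.983], [-1.0, 0.023, 0.014]]
contact_force: [-6.8, -7.3, 20.3]
opening: 0.0003
```

Request:
{"op": "play_rows", "data": {
  "grip": [1, 1, 1, 1],
  "xyz": [
    [1.6, -0.6, -5],
    [1.6, -0.6, -6],
    [1.6, -0.6, -6],
    [1.6, -0.6, -6]
  ],
  "yaw": [0, 0, 0, 0]
}}

```text
time_s: 7.2
eef_pos: [0.4967, 0.2876, 0.2662]
tcp_rot: [[0.024, 0.982, -0.186], [-0.025, -0.186, -0.982], [-0.999, 0.029, 0.02]]
contact_force: [-6.2, -7.4, 20.3]
opening: 0.0003
```

Request:
{"op": "play_rows", "data": {
  "grip": [1, 1, 1, 1],
  "xyz": [
    [1.6, -0.6, -6],
    [1.6, -0.6, -6],
    [1.6, -0.6, -4],
    [1.6, -0.6, -2]
  ],
  "yaw": [0, 0, 0, 0]
}}

```text
time_s: 7.6
eef_pos: [0.499, 0.3055, 0.2662]
tcp_rot: [[0.029, 0.982, -0.189], [-0.031, -0.188, -0.982], [-0.999, 0.035, 0.025]]
contact_force: [-6.2, -7.1, 18.2]
opening: 0.0001
```

Request:
{"op": "play_rows", "data": {
  "grip": [1, 1],
  "xyz": [
    [1.6, -0.6, -2],
    [1.6, -0.6, -2]
  ],
  "yaw": [0, 0]
}}

```text
time_s: 7.8
eef_pos: [0.4992, 0.3093, 0.2662]
tcp_rot: [[0.032, 0.981, -0.19], [-0.034, -0.189, -0.981], [-0.999, 0.038, 0.028]]
contact_force: [-5.8, -6.7, 17.3]
opening: -0.0002
```

Request:
{"op": "play_rows", "data": {
  "grip": [1, 1],
  "xyz": [
    [1.7, -0.6, -2],
    [1.7, -0.6, -2]
  ],
  "yaw": [0, 0]
}}

```text
time_s: 8.0
eef_pos: [0.4993, 0.3113, 0.266]
tcp_rot: [[0.032, 0.981, -0.193], [-0.042, -0.191, -0.981], [-0.999, 0.04, 0.035]]
contact_force: [-11.3, -14.8, 27.2]
opening: -0.0002
```

Request:
{"op": "play_rows", "data": {
  "grip": [1, 1],
  "xyz": [
    [1.7, -0.6, -2],
    [1.7, -0.6, -2]
  ],
  "yaw": [0, 0]
}}

```text
time_s: 8.2
eef_pos: [0.4992, 0.3129, 0.266]
tcp_rot: [[0.033, 0.98, -0.196], [-0.051, -0.194, -0.98], [-0.998, 0.042, 0.044]]
contact_force: [-9.7, -13.2, 24.6]
opening: 0.0004
```

Request:
{"op": "play_rows", "data": {
  "grip": [1, 1, 1, 1, 1],
  "xyz": [
    [-1, 0, 2],
    [-5, 0, 1],
    [-20, 0, 0],
    [-40, 0, 0],
    [-40, 0, 40]
  ],
  "yaw": [0, 0, 0, 0, 0]
}}

```text
time_s: 8.7
eef_pos: [0.4869, 0.2819, 0.3686]
tcp_rot: [[0.025, 0.981, -0.191], [-0.052, -0.189, -0.981], [-0.998, 0.034, 0.047]]
contact_force: [1.5, -1.3, 1.1]
opening: -0.0004
```

```bash
python3 - <<'E'
from h import *
np.set_printoptions(precision=4,suppress=True)
s=state();print(s["time_s"],s["eef_pos"],s["tcp_rot"])
plan([.4435,-.0425,.34])
E
```

```text
8.7 [0.4869 0.2819 0.3686] [[ 0.0246  0.9813 -0.1907]
 [-0.0524 -0.1892 -0.9805]
 [-0.9983  0.0341  0.0468]]
t 8.7 n 7 yaw -0.04 
 [[4.1, 2.7, 46.7], [4.1, 2.7, 46.7], [4.1, 2.6, 46.7], [4.1, 2.6, 46.7], [4.1, 2.6, 46.7], [4.1, 2.5, 46.7], [4.1, 2.5, 46.7]]
```

```bash
cat >> h.py <<'E'
def plan2(target,step=46,off=.155,ang=None):
    s=state();R=np.array(s["tcp_rot"]);p=np.array(s["eef_pos"])+off*R[:,0];d=(np.array(target)-p)*1000
    n=int(max(1,np.ceil(np.linalg.norm(d)/step)))
    print("t",s["time_s"],"grasp",np.round(p,4),"n",n,"row",np.round(R.T@d/n,1),"tilt",np.round(R[2,1:],3),"ang",np.degrees(np.arctan2(R[1,1],R[0,1])))
E
python3 - <<'E'
from h import *
c=capture("top");save("top1",cv2.resize(c["img"][150:250,140:260],(720,600),interpolation=cv2.INTER_CUBIC))
c=capture("side");save("side1",cv2.resize(c["img"][225:345,140:270],(650,600),interpolation=cv2.INTER_CUBIC))
plan2([.4435,-.0425,.14])
E
```

```text
t 8.8 grasp [0.4937 0.2685 0.2174] n 8 row [11.6  1.1 38.8] tilt [0.042 0.048] ang -11.391341066497557
```

View pics/side1.png

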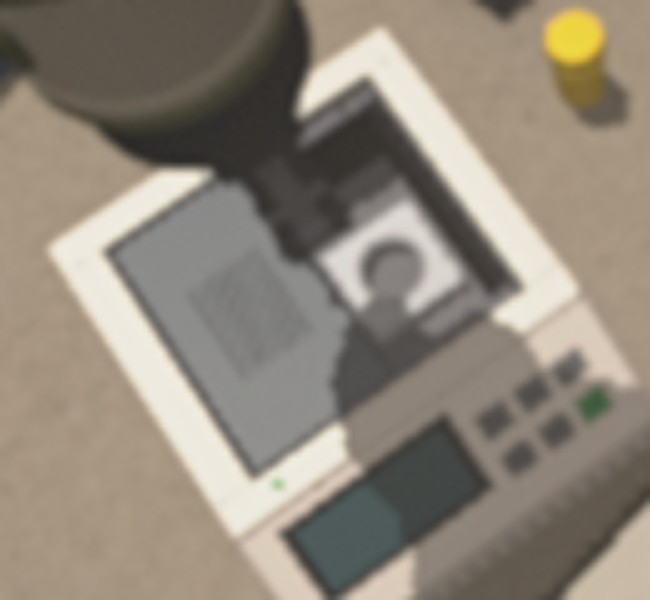

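The shield is fully open, lying against the left edge. The well mouth shows at crop (392,270). Now to the orange cell.

Request:
{"op": "play_rows", "data": {
  "grip": [0.5, 0.3, 0, 0, 0],
  "xyz": [
    [0, 1, 38],
    [8, 1, 39],
    [12, 1, 39],
    [12, 1, 39],
    [12, 1, 39]
  ],
  "yaw": [0, 0, 0, 0, 0]
}}

```text
time_s: 9.3
eef_pos: [0.4553, 0.0829, 0.3376]
tcp_rot: [[0.037, 0.981, -0.191], [-0.049, -0.19, -0.981], [-0.998, 0.046, 0.041]]
contact_force: [1.1, -0.1, -0.2]
opening: 0.0724
```

Request:
{"op": "play_rows", "data": {
  "grip": [0, 0, 0, 0],
  "xyz": [
    [12, 1, 39],
    [12, 1, 39],
    [12, 1, 39],
    [0, 0, 0]
  ],
  "yaw": [0, 0, 0, 0]
}}

```text
time_s: 9.7
eef_pos: [0.434, -0.0431, 0.3038]
tcp_rot: [[0.036, 0.98, -0.198], [-0.051, -0.196, -0.979], [-0.998, 0.045, 0.043]]
contact_force: [0.4, 0.3, 0.9]
opening: 0.0853
```

```bash
python3 - <<'E'
from h import *
# well mouth from the unobstructed pictures
for n in("side","top"):
    c=capture(n);save(n+"2",c["img"])
    print(n,"well px->",np.round(pt(c,218.4,279,.036),4) if n=="side" else "", "pred",proj(c,np.append((TR-.031*Y)[:2],.036)))
    u,v=proj(c,np.append((TR-.031*Y)[:2],.036)).round().astype(int)
    cr=c["img"][v-20:v+21,u-20:u+21]
    save("well_"+n,cv2.resize(cr,(400,400),interpolation=cv2.INTER_CUBIC))
a=[cv2.imread(f"pics/well_{n}.png") for n in("top","side")];cv2.imwrite("pics/wells.png",np.hstack(a))
plan2([.4435,-.0425,.14])
E
```

```text
side well px-> [0.4893 0.2426 0.036 ] pred [218.09226018 278.25107415]
top well px->  pred [196.92581141 200.27991103]
t 9.8 grasp [ 0.4412 -0.0466  0.1504] n 1 row [10.3  1.  -4.9] tilt [0.047 0.041] ang -11.025171581180015
```

View pics/wells.png

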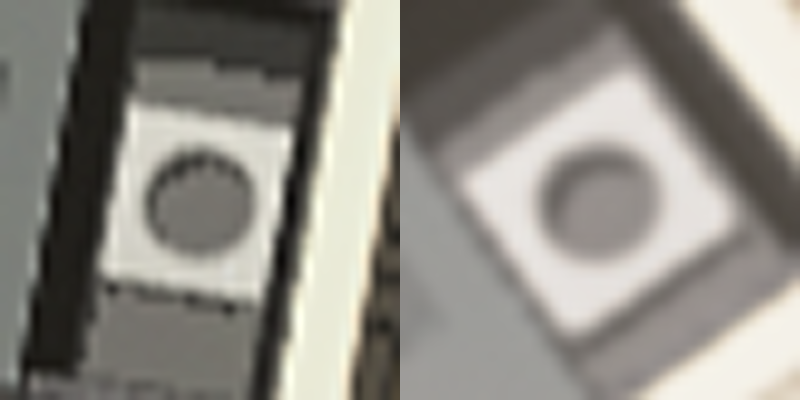

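Both views put the well mouth at the predicted point, within about 1 mm. Now I descend on the orange cap.

Request:
{"op": "play_rows", "data": {
  "grip": [0, 0, 0],
  "xyz": [
    [25, 1, -4],
    [20, 1, -1],
    [0, 0, 0]
  ],
  "yaw": [0, 0, 0]
}}

```text
time_s: 10.1
eef_pos: [0.4417, -0.0325, 0.2606]
tcp_rot: [[0.043, 0.981, -0.188], [-0.048, -0.186, -0.981], [-0.998, 0.051, 0.039]]
contact_force: [0.5, -0.0, -0.2]
opening: 0.085
```

```bash
python3 - <<'E'
from h import *
plan2([.444,-.0427,.062])
c=capture("side");save("side3",cv2.resize(c["img"][150:250,250:370],(720,600),interpolation=cv2.INTER_CUBIC))
E
```

```text
t 10.1 grasp [ 0.4483 -0.04    0.1059] n 1 row [43.7 -5.9  1.8] tilt [0.051 0.039] ang -10.73859655259084
```

View pics/side3.png

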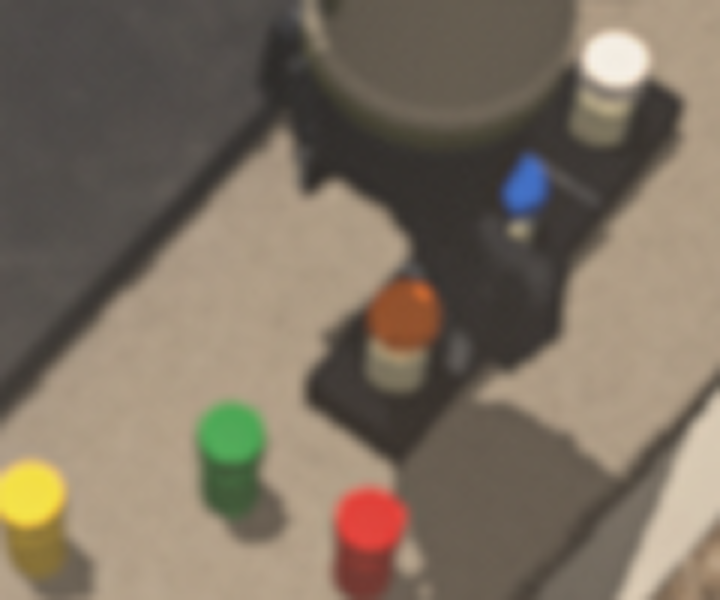

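The orange cell (405,315 in the crop) stands between the two fingers. Blue and white are clear. I go down and close.

Request:
{"op": "play_rows", "data": {
  "grip": [0, 0, 0, 0],
  "xyz": [
    [20, -3, 1],
    [15, -2, 1],
    [6, -1, 0],
    [0, 0, 0]
  ],
  "yaw": [0, 0, 0, 0]
}}

```text
time_s: 10.55
eef_pos: [0.4401, -0.0318, 0.2242]
tcp_rot: [[0.051, 0.982, -0.183], [-0.048, -0.181, -0.982], [-0.998, 0.058, 0.038]]
contact_force: [0.6, 0.3, 0.2]
opening: 0.0858
```

```bash
python3 - <<'E'
from h import *
plan2([.444,-.0427,.062])
E
```

```text
t 10.55 grasp [ 0.4479 -0.0393  0.0696] n 1 row [ 7.5 -3.7  3.8] tilt [0.058 0.038] ang -10.426218796655299
```

Request:
{"op": "play_rows", "data": {
  "grip": [0, 0, 0.5, 0.7, 0.7],
  "xyz": [
    [7, -4, 3.5],
    [0, 0, 0],
    [0, 0, 0],
    [0, 0, 0],
    [0, 0, 0]
  ],
  "yaw": [0, 0, 0, 0, 0],
  "grip_force": 25
}}

```text
time_s: 11.05
eef_pos: [0.4368, -0.0347, 0.2195]
tcp_rot: [[0.055, 0.982, -0.183], [-0.049, -0.18, -0.982], [-0.997, 0.063, 0.038]]
contact_force: [-0.5, -0.1, 0.2]
opening: 0.0439
```

Request:
{"op": "play_rows", "data": {
  "grip": [1, 1, 1],
  "xyz": [
    [0, 0, 0],
    [0, 0, 0],
    [0, 0, 0]
  ],
  "yaw": [0, 0, 0]
}}

```text
time_s: 11.35
eef_pos: [0.4369, -0.0347, 0.2198]
tcp_rot: [[0.055, 0.982, -0.183], [-0.049, -0.18, -0.982], [-0.997, 0.063, 0.038]]
contact_force: [0.3, -0.1, 0.1]
opening: 0.0264
```

Request:
{"op": "play_rows", "data": {
  "grip": [1, 1, 1, 1, 1],
  "xyz": [
    [-8, 0, 0],
    [-16, 0, 0],
    [-30, 0, 0],
    [-40, 0, 0],
    [-38, 0, 0]
  ],
  "yaw": [0, 0, 0, 0, 0]
}}

```text
time_s: 11.85
eef_pos: [0.4276, -0.0278, 0.3528]
tcp_rot: [[0.045, 0.982, -0.181], [-0.045, -0.179, -0.983], [-0.998, 0.053, 0.036]]
contact_force: [0.8, -0.0, -0.6]
opening: 0.0264
```

```bash
python3 - <<'E'
from h import *
s=state();print(s["opening"],s["contact_force"])
plan2([.4911,.2418,.2])
c=capture("side");save("side4",cv2.resize(c["img"][120:260,220:388],(720,600),interpolation=cv2.INTER_CUBIC))
E
```

```text
0.026364644129208758 [ 0.77196059 -0.01779683 -0.5851951 ]
t 11.85 grasp [ 0.4347 -0.0348  0.1981] n 7 row [ -1.7   0.9 -40.3] tilt [0.053 0.036] ang -10.32915975981711
```

View pics/side4.png

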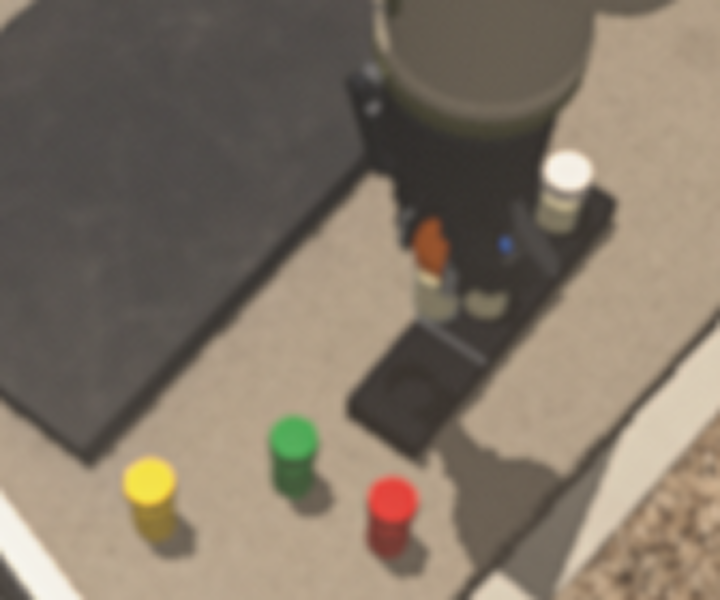

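The orange cell is lifted and held (430,270 in the crop), and its socket is empty. I carry it to the well.

Request:
{"op": "play_rows", "data": {
  "grip": [1, 1, 1, 1, 1],
  "xyz": [
    [-2, 1, -25],
    [-2, 1, -42],
    [-2, 1, -42],
    [-2, 1, -42],
    [-2, 1, -42]
  ],
  "yaw": [0, 0, 0, 0, 0]
}}

```text
time_s: 12.4
eef_pos: [0.47, 0.1629, 0.3678]
tcp_rot: [[0.063, 0.979, -0.193], [-0.051, -0.19, -0.98], [-0.997, 0.071, 0.038]]
contact_force: [0.7, 0.0, -1.2]
opening: 0.0261
```

Request:
{"op": "play_rows", "data": {
  "grip": [1, 1, 1, 1, 1],
  "xyz": [
    [-2, 1, -40],
    [0, 1, -30],
    [0, 0, -15],
    [0, 0, 0],
    [0, 0, 0]
  ],
  "yaw": [0, 0, 0, 0, 0]
}}

```text
time_s: 12.9
eef_pos: [0.4873, 0.2552, 0.368]
tcp_rot: [[0.063, 0.981, -0.186], [-0.046, -0.183, -0.982], [-0.997, 0.07, 0.033]]
contact_force: [1.0, -0.3, -0.8]
opening: 0.0263
```

```bash
python3 - <<'E'
from h import *
plan2([.4911,.2418,.15])
E
```

```text
t 12.9 grasp [0.497  0.2481 0.2134] n 2 row [31.6 -4.5  2.6] tilt [0.07  0.033] ang -10.56414392610347
```

Request:
{"op": "play_rows", "data": {
  "grip": [1, 1, 1, 1, 1],
  "xyz": [
    [12, -4, 3],
    [12, -3, 2],
    [12, -2, 0],
    [10, 0, 0],
    [0, 0, 0]
  ],
  "yaw": [0, 0, 0, 0, 0]
}}

```text
time_s: 13.4
eef_pos: [0.4798, 0.2446, 0.3169]
tcp_rot: [[0.062, 0.98, -0.191], [-0.05, -0.188, -0.981], [-0.997, 0.071, 0.037]]
contact_force: [0.1, 0.2, -0.8]
opening: 0.0264
```

```bash
python3 - <<'E'
from h import *
plan2([.4911,.2418,.15])
ims=[]
for n in("top","side"):
    c=capture(n);u,v=proj(c,[.4911,.2418,.12]).round().astype(int);w=18 if n=="top" else 28
    print(n,u,v,"foot pred px",proj(c,[.4911,.2418,.112]),"well",proj(c,[.4911,.2418,.036]))
    ims.append(cv2.resize(c["img"][v-w:v+w,u-w:u+w],(400,400),interpolation=cv2.INTER_CUBIC))
save("hold",np.hstack(ims))
E
```

```text
t 13.4 grasp [0.4894 0.2369 0.1624] n 1 row [12.2 -0.2 -5.6] tilt [0.071 0.037] ang -10.87589433732154
top 192 197 foot pred px [192.58387169 197.52488193] well [196.93878455 200.26837735]
side 213 266 foot pred px [213.16578006 267.160759  ] well [218.09411953 278.23191733]
```

View pics/hold.png

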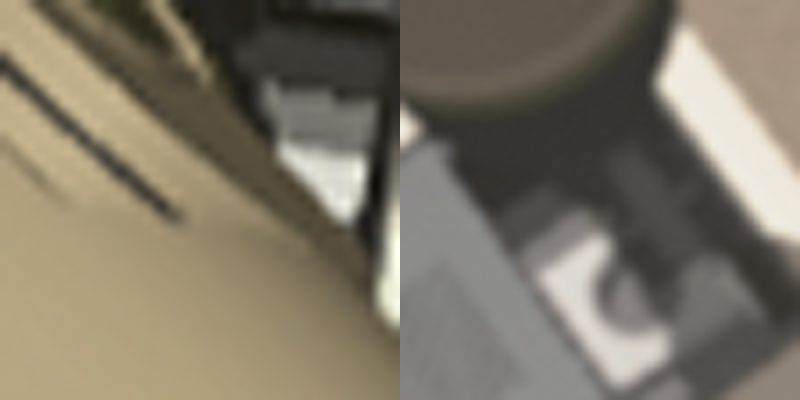

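Request:
{"op": "play_rows", "data": {
  "grip": [1, 1, 1, 1, 1],
  "xyz": [
    [10, -2, -4],
    [15, -1, -2],
    [15, -1, 0],
    [8, 0, 0],
    [0, 0, 0]
  ],
  "yaw": [0, 0, 0, 0, 0]
}}

```text
time_s: 14.0
eef_pos: [0.4805, 0.2506, 0.2661]
tcp_rot: [[0.064, 0.98, -0.19], [-0.048, -0.187, -0.981], [-0.997, 0.072, 0.035]]
contact_force: [1.0, 0.2, -0.0]
opening: 0.0263
```

```bash
python3 - <<'E'
from h import *
s=state();print(s["contact_force"])
plan2([.4881,.2431,.1])
E
```

```text
[ 1.0401493   0.23290987 -0.03728143]
t 14.0 grasp [0.4905 0.2432 0.1116] n 1 row [11.4 -3.2  0.2] tilt [0.072 0.035] ang -10.817617603419738
```

Request:
{"op": "play_rows", "data": {
  "grip": [1, 1, 1, 1],
  "xyz": [
    [5, -3, 0],
    [4, -2, 0],
    [0, 0, 0],
    [0, 0, 0]
  ],
  "yaw": [0, 0, 0, 0]
}}

```text
time_s: 14.4
eef_pos: [0.4759, 0.2514, 0.2562]
tcp_rot: [[0.065, 0.98, -0.19], [-0.047, -0.187, -0.981], [-0.997, 0.072, 0.034]]
contact_force: [0.3, -0.2, -0.2]
opening: 0.026
```

```bash
python3 - <<'E'
from h import *
s=state();print(s["contact_force"])
plan2([.4881,.2431,.1])
c=capture("side");u,v=213,266
save("side5",cv2.resize(c["img"][240:300,185:245],(600,600),interpolation=cv2.INTER_CUBIC))
print(proj(c,[.4911,.2418,.036]),proj(c,[.4911,.2418,.045]))
E
```

```text
[ 0.29499896 -0.23359972 -0.21208375]
t 14.4 grasp [0.4859 0.244  0.1017] n 1 row [1.9 2.2 0.4] tilt [0.072 0.034] ang -10.81094598242701
[218.09411953 278.23191733] [217.54774786 277.00561809]
```

View pics/side5.png

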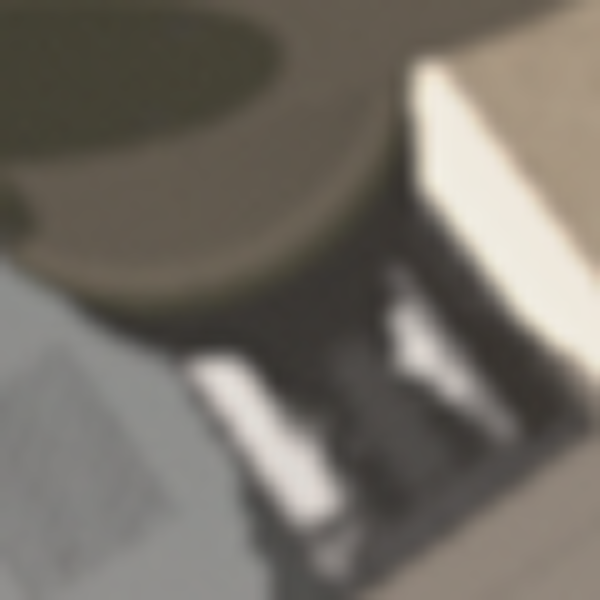

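The near finger hides the cell, so I correct by the numbers and lower it by feel.

Request:
{"op": "play_rows", "data": {
  "grip": [1, 1, 1, 1],
  "xyz": [
    [1, 2, 0],
    [1.5, 0, 0],
    [1.5, 0, 0],
    [1.5, 0, 0]
  ],
  "yaw": [0, 0, 0, 0]
}}

```text
time_s: 14.85
eef_pos: [0.4789, 0.2507, 0.2515]
tcp_rot: [[0.067, 0.979, -0.19], [-0.047, -0.188, -0.981], [-0.997, 0.074, 0.033]]
contact_force: [-0.8, 0.8, 0.0]
opening: 0.0263
```

```bash
python3 - <<'E'
from h import *
plan2([.4881,.2431,.09])
E
```

```text
t 14.85 grasp [0.4893 0.2435 0.097 ] n 1 row [ 7.  -1.6  0.4] tilt [0.074 0.033] ang -10.844980504360183
```

Request:
{"op": "play_rows", "data": {
  "grip": [1, 1, 1, 1],
  "xyz": [
    [1, -1.2, 0],
    [1.5, -0.3, 0],
    [1.5, 0, 0],
    [1, 0, 0]
  ],
  "yaw": [0, 0, 0, 0]
}}

```text
time_s: 15.25
eef_pos: [0.4779, 0.2511, 0.2465]
tcp_rot: [[0.067, 0.979, -0.19], [-0.046, -0.187, -0.981], [-0.997, 0.075, 0.033]]
contact_force: [-1.5, -0.3, 9.5]
opening: 0.0262
```

```bash
python3 - <<'E'
from h import *
plan2([.4881,.2431,.09])
E
```

```text
t 15.25 grasp [0.4883 0.2439 0.092 ] n 1 row [ 2.  -0.2  0.8] tilt [0.075 0.033] ang -10.837678067138203
```

```bash
cat > cp.py <<'E'
from h import *
np.set_printoptions(precision=3,suppress=True)
F=[];M=[]
for i in range(10):
    s=state();F.append(s["contact_force"]);M.append(s["ft_torque"]);capture("side")
F=np.mean(F,0);M=np.mean(M,0);p=np.array(s["eef_pos"])
for z in(.036,):
    rz=z-p[2];rx=(rz*F[0]-M[1])/F[2];ry=(M[0]+rz*F[1])/F[2]
    q=p[:2]+[rx,ry]-np.array([.4911,.2418])
    print("F",F,"M",M,"contact rel well: X",q@X[:2]*1e3,"Y",q@Y[:2]*1e3)
plan2([.4881,.2431,.09])
E
python3 cp.py
```

```text
F [-0.904 -0.039  5.518] M [-0.009  0.244 -0.012] contact rel well: X -24.302357574965313 Y 4.67065501626425
t 15.75 grasp [0.488 0.244 0.092] n 1 row [ 2.1 -0.2  0.8] tilt [0.075 0.033] ang -10.838514122992368
```

Request:
{"op": "play_rows", "data": {
  "grip": [1, 1],
  "xyz": [
    [-2, 0, 0],
    [0, 0, 0]
  ],
  "yaw": [0, 0]
}}

```text
time_s: 15.95
eef_pos: [0.4778, 0.2513, 0.2488]
tcp_rot: [[0.068, 0.979, -0.19], [-0.046, -0.187, -0.981], [-0.997, 0.075, 0.033]]
contact_force: [-1.1, -0.3, -1.8]
opening: 0.026
```

```bash
python3 cp.py
```

```text
F [-0.112  0.251 -0.513] M [0.044 0.071 0.003] contact rel well: X 72.36200886733346 Y 41.14151077208179
t 16.45 grasp [0.488 0.244 0.094] n 1 row [ 4.1 -0.2  0.7] tilt [0.075 0.033] ang -10.838830092224434
```

Request:
{"op": "play_rows", "data": {
  "grip": [1, 1, 1],
  "xyz": [
    [0, 2.3, 1.2],
    [0, 0.6, 0.3],
    [0, 0, 0]
  ],
  "yaw": [0, 0, 0]
}}

```text
time_s: 16.75
eef_pos: [0.4806, 0.2489, 0.2488]
tcp_rot: [[0.067, 0.979, -0.19], [-0.046, -0.188, -0.981], [-0.997, 0.075, 0.033]]
contact_force: [-0.2, 0.0, -0.9]
opening: 0.0264
```

```bash
python3 - <<'E'
from h import *
plan2([.4904,.2425,.09])
E
```

```text
t 16.75 grasp [0.491  0.2417 0.0943] n 1 row [ 4.2 -1.  -0.8] tilt [0.075 0.033] ang -10.841040362481353
```

Request:
{"op": "play_rows", "data": {
  "grip": [1, 1, 1, 1],
  "xyz": [
    [1, 0, 0],
    [1.3, 0, 0],
    [1.2, 0, 0],
    [1.2, 0, 0]
  ],
  "yaw": [0, 0, 0, 0]
}}

```text
time_s: 17.15
eef_pos: [0.4809, 0.2487, 0.2438]
tcp_rot: [[0.067, 0.979, -0.19], [-0.046, -0.188, -0.981], [-0.997, 0.075, 0.033]]
contact_force: [-0.6, -0.2, -0.6]
opening: 0.0262
```

```bash
python3 - <<'E'
from h import *
plan2([.4910,.2417,.09])
E
```

```text
t 17.15 grasp [0.4913 0.2415 0.0893] n 1 row [-0.7 -0.3 -0.1] tilt [0.075 0.033] ang -10.844822334476147
```

The foot is in the bore with no contact force. I keep lowering.

Request:
{"op": "play_rows", "data": {
  "grip": [1, 1, 1, 1, 1],
  "xyz": [
    [1.5, -0.1, 0],
    [1.5, -0.1, 0],
    [1.5, -0.1, 0],
    [1.5, -0.1, 0],
    [1, -0.1, 0]
  ],
  "yaw": [0, 0, 0, 0, 0]
}}

```text
time_s: 17.65
eef_pos: [0.4808, 0.2485, 0.236]
tcp_rot: [[0.067, 0.979, -0.19], [-0.046, -0.187, -0.981], [-0.997, 0.075, 0.033]]
contact_force: [0.7, -0.3, -0.2]
opening: 0.026
```

Request:
{"op": "play_rows", "data": {
  "grip": [1, 1, 1],
  "xyz": [
    [0.8, -0.05, 0],
    [0.8, -0.05, 0],
    [0.8, -0.05, 0]
  ],
  "yaw": [0, 0, 0]
}}

```text
time_s: 17.95
eef_pos: [0.4808, 0.2485, 0.2334]
tcp_rot: [[0.067, 0.979, -0.19], [-0.046, -0.187, -0.981], [-0.997, 0.075, 0.033]]
contact_force: [-0.1, 1.3, -0.3]
opening: 0.0264
```

```bash
python3 - <<'E'
from h import *
plan2([.4910,.2417,.077])
E
```

```text
t 17.95 grasp [0.4912 0.2413 0.0789] n 1 row [ 1.8 -0.4 -0.4] tilt [0.075 0.033] ang -10.832878176977845
```

Request:
{"op": "play_rows", "data": {
  "grip": [1, 1],
  "xyz": [
    [0.7, -0.05, -0.1],
    [0.7, -0.05, -0.1]
  ],
  "yaw": [0, 0]
}}

```text
time_s: 18.15
eef_pos: [0.4809, 0.2486, 0.2319]
tcp_rot: [[0.067, 0.979, -0.19], [-0.046, -0.187, -0.981], [-0.997, 0.075, 0.033]]
contact_force: [-0.2, 0.3, -1.2]
opening: 0.0261
```

Request:
{"op": "play_rows", "data": {
  "grip": [1],
  "xyz": [
    [0.7, -0.05, 0]
  ],
  "yaw": [0]
}}

```text
time_s: 18.25
eef_pos: [0.4809, 0.2488, 0.2315]
tcp_rot: [[0.068, 0.979, -0.19], [-0.046, -0.187, -0.981], [-0.997, 0.075, 0.032]]
contact_force: [-2.7, 0.5, 9.5]
opening: 0.0262
```

Request:
{"op": "play_rows", "data": {
  "grip": [1],
  "xyz": [
    [0.7, -0.05, 0]
  ],
  "yaw": [0]
}}

```text
time_s: 18.35
eef_pos: [0.481, 0.2493, 0.2315]
tcp_rot: [[0.068, 0.979, -0.19], [-0.045, -0.187, -0.981], [-0.997, 0.076, 0.032]]
contact_force: [-3.3, -0.3, 10.0]
opening: 0.026
```

It touched bottom at grasp height 0.077, as predicted. I relax the press, open partly and withdraw.

Request:
{"op": "play_rows", "data": {
  "grip": [1, 0.55, 0.5, 0.5, 0.5],
  "xyz": [
    [-0.3, 0, 0],
    [0, 0, 0],
    [0, 0, 0],
    [0, 0, 0],
    [0, 0, 0]
  ],
  "yaw": [0, 0, 0, 0, 0]
}}

```text
time_s: 18.85
eef_pos: [0.4811, 0.2493, 0.2319]
tcp_rot: [[0.069, 0.979, -0.19], [-0.045, -0.187, -0.981], [-0.997, 0.076, 0.032]]
contact_force: [0.1, -0.6, 1.0]
opening: 0.0427
```

Request:
{"op": "play_rows", "data": {
  "grip": [0.5, 0.5, 0.5, 0.5, 0.5],
  "xyz": [
    [-4, 0.3, 0],
    [-10, 0.7, -0.5],
    [-20, 1, -1],
    [-35, 0, 0],
    [-35, 0, 0]
  ],
  "yaw": [0, 0, 0, 0, 0]
}}

```text
time_s: 19.35
eef_pos: [0.4752, 0.2544, 0.3367]
tcp_rot: [[0.061, 0.98, -0.189], [-0.048, -0.187, -0.981], [-0.997, 0.069, 0.035]]
contact_force: [1.2, 0.0, 0.4]
opening: 0.0428
```

Request:
{"op": "play_rows", "data": {
  "grip": [1, 1, 1, 1, 1],
  "xyz": [
    [-20, 0, -40],
    [0, 0, -40],
    [0, 0, -40],
    [0, 0, 0],
    [0, 0, 0]
  ],
  "yaw": [0, 0, 0, 0, 0]
}}

```text
time_s: 19.85
eef_pos: [0.4986, 0.3768, 0.3638]
tcp_rot: [[0.071, 0.978, -0.195], [-0.043, -0.192, -0.98], [-0.997, 0.078, 0.029]]
contact_force: [0.9, -0.7, 0.6]
opening: -0.0001
```

```bash
python3 - <<'E'
from h import *
ims=[]
for n in("top","side"):
    c=capture(n);u,v=proj(c,[.4911,.2418,.08]).round().astype(int);w=25 if n=="top" else 35
    print(n,"cap pred crop",(proj(c,[.4911,.2418,.08])-[u-w,v-w])*400/2/w)
    ims.append(cv2.resize(c["img"][v-w:v+w,u-w:u+w],(400,400),interpolation=cv2.INTER_CUBIC))
    hsv=cv2.cvtColor(c["img"],cv2.COLOR_RGB2HSV);m=cv2.inRange(hsv,(5,130,100),(20,255,255))
    k,L,S,C=cv2.connectedComponentsWithStats(m)
    for i in range(1,k):
        if S[i,4]>30 and S[i,1]<280 and abs(C[i]-[u,v]).max()<25: print(S[i],C[i],"z.08:",pt(c,*C[i],.08),"depth",pt(c,*C[i]))
save("seated",np.hstack(ims))
s=state();print(s["eef_pos"])
plan2((TR+.031*Y+[0,0,.12]),off=.173)
E
```

```text
top cap pred crop [203.81335557 197.73848717]
[190 194  11  11  93] [194.93548387 199.1827957 ] z.08: [0.48989895 0.24066669 0.08      ] depth [0.48961387 0.2402361  0.08301883]
side cap pred crop [201.8903683  200.15465642]
[210 267  12  13 120] [215.63333333 272.73333333] z.08: [0.48947195 0.24246458 0.08      ] depth [0.48976494 0.24234944 0.07914247]
[0.49848602 0.37605523 0.36383141]
t 19.95 grasp [0.5109 0.3685 0.1914] n 3 row [24.5 -0.4 21.4] tilt [0.079 0.029] ang -11.143786571606288
```

View pics/seated.png

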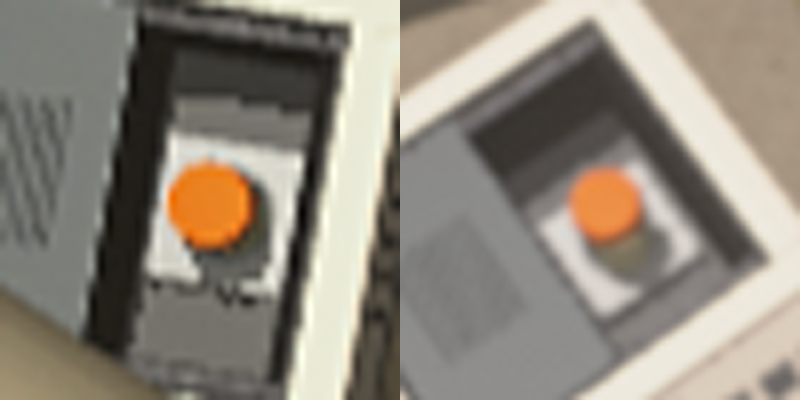

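The cell stands upright in the well, with its cap top at z≈0.08. Next is the shield, at its parked centre.

Request:
{"op": "play_rows", "data": {
  "grip": [1, 1, 1, 1, 1],
  "xyz": [
    [20, 0, 22],
    [24, 0, 22],
    [20, 0, 18],
    [8, 0, 0],
    [0, 0, 0]
  ],
  "yaw": [0, 0, 0, 0, 0]
}}

```text
time_s: 20.45
eef_pos: [0.4918, 0.3054, 0.2938]
tcp_rot: [[0.075, 0.977, -0.201], [-0.045, -0.198, -0.979], [-0.996, 0.083, 0.03]]
contact_force: [0.4, 0.2, 0.3]
opening: -0.0001
```

```bash
python3 - <<'E'
from h import *
plan2((TR+.031*Y+[0,0,.1]),off=.173)
E
```

```text
t 20.45 grasp [0.5048 0.2976 0.1214] n 1 row [21.  -5.  -5.3] tilt [0.083 0.03 ] ang -11.477154856051035
```

Request:
{"op": "play_rows", "data": {
  "grip": [1, 1, 1, 1, 1],
  "xyz": [
    [6, -3, -5],
    [6, -2, -2],
    [3, 0, 0],
    [0.9, 0, 0],
    [0.9, 0, 0]
  ],
  "yaw": [0.5, 0, 0, 0, 0]
}}

```text
time_s: 20.95
eef_pos: [0.4895, 0.3162, 0.2779]
tcp_rot: [[0.078, 0.975, -0.209], [-0.042, -0.206, -0.978], [-0.996, 0.085, 0.025]]
contact_force: [0.8, -0.5, 0.3]
opening: 0.0003
```

```bash
python3 - <<'E'
from h import *
plan2((TR+.031*Y+[0,0,.0945]),off=.173)
E
```

```text
t 20.95 grasp [0.503  0.3089 0.1056] n 1 row [11.2 -0.2  5.8] tilt [0.085 0.025] ang -11.916572185378852
```

Request:
{"op": "play_rows", "data": {
  "grip": [1, 1, 1, 1, 1],
  "xyz": [
    [1, 0, 1],
    [1, 0, 1],
    [0.9, 0, 1],
    [0.9, 0, 0],
    [0.9, 0, 0]
  ],
  "yaw": [-0.3, -0.3, -0.3, 0, 0]
}}

```text
time_s: 21.45
eef_pos: [0.4894, 0.3129, 0.2734]
tcp_rot: [[0.078, 0.978, -0.192], [-0.042, -0.189, -0.981], [-0.996, 0.085, 0.026]]
contact_force: [-0.4, 0.0, -0.1]
opening: 0.0
```

Request:
{"op": "play_rows", "data": {
  "grip": [1, 1, 1],
  "xyz": [
    [0.9, 0, 0],
    [0.8, 0, 0],
    [0.8, 0, 0]
  ],
  "yaw": [0, 0, 0]
}}

```text
time_s: 21.75
eef_pos: [0.4897, 0.3128, 0.2707]
tcp_rot: [[0.079, 0.978, -0.192], [-0.042, -0.189, -0.981], [-0.996, 0.085, 0.026]]
contact_force: [-0.3, -1.4, -0.2]
opening: -0.0001
```

Request:
{"op": "play_rows", "data": {
  "grip": [1, 1, 1],
  "xyz": [
    [0.8, 0, 0],
    [0.8, 0, 0],
    [0.8, 0, 0]
  ],
  "yaw": [0, 0, 0]
}}

```text
time_s: 22.05
eef_pos: [0.4899, 0.3127, 0.2681]
tcp_rot: [[0.079, 0.978, -0.192], [-0.042, -0.189, -0.981], [-0.996, 0.085, 0.026]]
contact_force: [-1.1, 0.4, -0.9]
opening: -0.0
```

Request:
{"op": "play_rows", "data": {
  "grip": [1, 1],
  "xyz": [
    [0.8, 0, 0],
    [0.8, 0, 0]
  ],
  "yaw": [0, 0]
}}

```text
time_s: 22.25
eef_pos: [0.49, 0.3126, 0.2664]
tcp_rot: [[0.079, 0.978, -0.192], [-0.042, -0.189, -0.981], [-0.996, 0.085, 0.026]]
contact_force: [-0.2, -0.2, 1.2]
opening: -0.0003
```

Request:
{"op": "play_rows", "data": {
  "grip": [1],
  "xyz": [
    [0.8, 0, 0]
  ],
  "yaw": [0]
}}

```text
time_s: 22.35
eef_pos: [0.4901, 0.3127, 0.266]
tcp_rot: [[0.079, 0.978, -0.192], [-0.042, -0.189, -0.981], [-0.996, 0.085, 0.026]]
contact_force: [-4.2, -2.9, 10.5]
opening: -0.0002
```

Request:
{"op": "play_rows", "data": {
  "grip": [1, 1],
  "xyz": [
    [1, -0.1, 0],
    [1.4, -0.3, 0]
  ],
  "yaw": [0, 0]
}}

```text
time_s: 22.55
eef_pos: [0.4899, 0.313, 0.2658]
tcp_rot: [[0.08, 0.978, -0.192], [-0.043, -0.189, -0.981], [-0.996, 0.087, 0.027]]
contact_force: [-5.8, -5.6, 18.3]
opening: -0.0001
```

Request:
{"op": "play_rows", "data": {
  "grip": [1, 1, 1],
  "xyz": [
    [1.5, -0.5, 1.5],
    [1.5, -0.6, 3],
    [1.5, -0.6, 4]
  ],
  "yaw": [0, 0, 0]
}}

```text
time_s: 22.85
eef_pos: [0.4876, 0.3086, 0.2661]
tcp_rot: [[0.088, 0.978, -0.19], [-0.034, -0.187, -0.982], [-0.996, 0.093, 0.017]]
contact_force: [0.1, 3.6, 5.4]
opening: 0.0
```

Request:
{"op": "play_rows", "data": {
  "grip": [1, 1],
  "xyz": [
    [1.5, -0.6, 5],
    [1.5, -0.6, 5]
  ],
  "yaw": [0, 0]
}}

```text
time_s: 23.05
eef_pos: [0.4854, 0.3017, 0.266]
tcp_rot: [[0.094, 0.978, -0.187], [-0.027, -0.186, -0.982], [-0.995, 0.098, 0.009]]
contact_force: [0.3, 4.7, 5.7]
opening: -0.0002
```

Vertical force has dropped to about 5.5 N, so the fingers are skidding. I press harder, in small steps.

Request:
{"op": "play_rows", "data": {
  "grip": [1],
  "xyz": [
    [2.2, 0, 1]
  ],
  "yaw": [0]
}}

```text
time_s: 23.15
eef_pos: [0.4853, 0.3014, 0.2656]
tcp_rot: [[0.096, 0.978, -0.187], [-0.026, -0.185, -0.982], [-0.995, 0.099, 0.007]]
contact_force: [-11.1, -6.4, 25.8]
opening: -0.0003
```

Request:
{"op": "play_rows", "data": {
  "grip": [1],
  "xyz": [
    [2.4, 0, 1]
  ],
  "yaw": [0]
}}

```text
time_s: 23.25
eef_pos: [0.4851, 0.3013, 0.2655]
tcp_rot: [[0.098, 0.978, -0.186], [-0.025, -0.185, -0.982], [-0.995, 0.101, 0.007]]
contact_force: [-12.0, -6.1, 28.6]
opening: -0.0001
```

Request:
{"op": "play_rows", "data": {
  "grip": [1],
  "xyz": [
    [2.0, -0.5, 2]
  ],
  "yaw": [0]
}}

```text
time_s: 23.35
eef_pos: [0.4844, 0.3008, 0.2658]
tcp_rot: [[0.1, 0.978, -0.185], [-0.023, -0.184, -0.983], [-0.995, 0.103, 0.004]]
contact_force: [-2.4, 2.3, 13.4]
opening: 0.0001
```

Request:
{"op": "play_rows", "data": {
  "grip": [1],
  "xyz": [
    [2.2, -0.5, 2.5]
  ],
  "yaw": [0]
}}

```text
time_s: 23.45
eef_pos: [0.4838, 0.3001, 0.2658]
tcp_rot: [[0.103, 0.977, -0.184], [-0.02, -0.183, -0.983], [-0.994, 0.105, 0.0]]
contact_force: [-1.5, 4.7, 12.4]
opening: 0.0
```

Request:
{"op": "play_rows", "data": {
  "grip": [1],
  "xyz": [
    [2.4, -0.5, 3]
  ],
  "yaw": [0]
}}

```text
time_s: 23.55
eef_pos: [0.4831, 0.2993, 0.2657]
tcp_rot: [[0.107, 0.977, -0.182], [-0.015, -0.182, -0.983], [-0.994, 0.108, -0.005]]
contact_force: [-2.7, 5.3, 13.9]
opening: 0.0
```

Request:
{"op": "play_rows", "data": {
  "grip": [1],
  "xyz": [
    [2.2, 0.2, 3]
  ],
  "yaw": [0]
}}

```text
time_s: 23.65
eef_pos: [0.4828, 0.2986, 0.2657]
tcp_rot: [[0.11, 0.977, -0.18], [-0.011, -0.18, -0.984], [-0.994, 0.11, -0.01]]
contact_force: [-4.8, 4.9, 13.4]
opening: 0.0001
```

Request:
{"op": "play_rows", "data": {
  "grip": [1],
  "xyz": [
    [2.2, 0.5, 3]
  ],
  "yaw": [0]
}}

```text
time_s: 23.75
eef_pos: [0.4824, 0.2978, 0.2656]
tcp_rot: [[0.112, 0.978, -0.178], [-0.006, -0.179, -0.984], [-0.994, 0.112, -0.014]]
contact_force: [-6.8, 3.2, 17.0]
opening: -0.0001
```

Request:
{"op": "play_rows", "data": {
  "grip": [1],
  "xyz": [
    [2.4, 0.8, 5]
  ],
  "yaw": [0]
}}

```text
time_s: 23.85
eef_pos: [0.4819, 0.296, 0.2656]
tcp_rot: [[0.115, 0.978, -0.175], [0.0, -0.176, -0.984], [-0.993, 0.113, -0.02]]
contact_force: [-5.6, 9.6, 14.5]
opening: 0.0001
```

Request:
{"op": "play_rows", "data": {
  "grip": [1],
  "xyz": [
    [2.6, 0.8, 6]
  ],
  "yaw": [0]
}}

```text
time_s: 23.95
eef_pos: [0.4811, 0.2936, 0.2655]
tcp_rot: [[0.118, 0.978, -0.171], [0.007, -0.173, -0.985], [-0.993, 0.115, -0.028]]
contact_force: [-7.5, 9.7, 15.8]
opening: 0.0001
```

Request:
{"op": "play_rows", "data": {
  "grip": [1],
  "xyz": [
    [2.9, 0.3, 8]
  ],
  "yaw": [0]
}}

```text
time_s: 24.05
eef_pos: [0.4799, 0.2896, 0.2653]
tcp_rot: [[0.122, 0.978, -0.167], [0.015, -0.17, -0.985], [-0.992, 0.118, -0.035]]
contact_force: [-5.2, 9.7, 20.4]
opening: 0.0001
```

Request:
{"op": "play_rows", "data": {
  "grip": [1],
  "xyz": [
    [3.2, 0.3, 8]
  ],
  "yaw": [0]
}}

```text
time_s: 24.15
eef_pos: [0.4787, 0.2858, 0.2652]
tcp_rot: [[0.126, 0.979, -0.163], [0.023, -0.167, -0.986], [-0.992, 0.121, -0.044]]
contact_force: [-7.8, 9.4, 22.6]
opening: -0.0002
```

Request:
{"op": "play_rows", "data": {
  "grip": [1],
  "xyz": [
    [3.2, 0, 13]
  ],
  "yaw": [0]
}}

```text
time_s: 24.25
eef_pos: [0.4766, 0.2777, 0.265]
tcp_rot: [[0.131, 0.979, -0.158], [0.032, -0.163, -0.986], [-0.991, 0.124, -0.053]]
contact_force: [-8.6, 10.2, 25.7]
opening: -0.0002
```

Request:
{"op": "play_rows", "data": {
  "grip": [1],
  "xyz": [
    [3.4, 0, 14]
  ],
  "yaw": [0]
}}

```text
time_s: 24.35
eef_pos: [0.4744, 0.2687, 0.2648]
tcp_rot: [[0.137, 0.979, -0.153], [0.041, -0.16, -0.986], [-0.99, 0.128, -0.062]]
contact_force: [-11.6, 10.3, 30.4]
opening: -0.0002
```

Request:
{"op": "play_rows", "data": {
  "grip": [1],
  "xyz": [
    [2.5, 0, 14]
  ],
  "yaw": [0]
}}

```text
time_s: 24.45
eef_pos: [0.472, 0.2593, 0.2649]
tcp_rot: [[0.141, 0.979, -0.148], [0.049, -0.156, -0.987], [-0.989, 0.132, -0.07]]
contact_force: [-8.2, 10.3, 20.1]
opening: -0.0001
```

Request:
{"op": "play_rows", "data": {
  "grip": [1],
  "xyz": [
    [2.4, 0, 14]
  ],
  "yaw": [0]
}}

```text
time_s: 24.55
eef_pos: [0.4697, 0.2498, 0.2647]
tcp_rot: [[0.146, 0.979, -0.143], [0.057, -0.153, -0.987], [-0.988, 0.135, -0.078]]
contact_force: [-9.3, 9.9, 22.1]
opening: -0.0001
```

Request:
{"op": "play_rows", "data": {
  "grip": [1],
  "xyz": [
    [2.3, 0, 13]
  ],
  "yaw": [0]
}}

```text
time_s: 24.65
eef_pos: [0.4677, 0.2411, 0.2645]
tcp_rot: [[0.15, 0.979, -0.138], [0.064, -0.149, -0.987], [-0.987, 0.139, -0.085]]
contact_force: [-10.4, 10.6, 23.3]
opening: 0.0
```

Request:
{"op": "play_rows", "data": {
  "grip": [1],
  "xyz": [
    [2.2, 0, 8]
  ],
  "yaw": [0]
}}

```text
time_s: 24.75
eef_pos: [0.4664, 0.2369, 0.2645]
tcp_rot: [[0.153, 0.979, -0.134], [0.071, -0.146, -0.987], [-0.986, 0.142, -0.092]]
contact_force: [-8.5, 10.2, 17.0]
opening: 0.0002
```

```bash
python3 - <<'E'
from h import *
plan2((TR-.031*Y+[0,0,.094]),off=.173)
for n in("top","side"):
    c=capture(n);save("drag_"+n,c["img"])
c=cv2.imread("pics/drag_side.png")[225:345,140:270];d=cv2.imread("pics/drag_top.png")[155:235,140:227]
cv2.imwrite("pics/drag.png",np.hstack([cv2.resize(d,(400,369),interpolation=2),cv2.resize(c,(400,369),interpolation=2)]))
E
```

```text
t 24.75 grasp [0.4929 0.2492 0.094 ] n 1 row [-0.8 -0.7  7.5] tilt [ 0.142 -0.092] ang -8.501753006077738
```

View pics/drag.png

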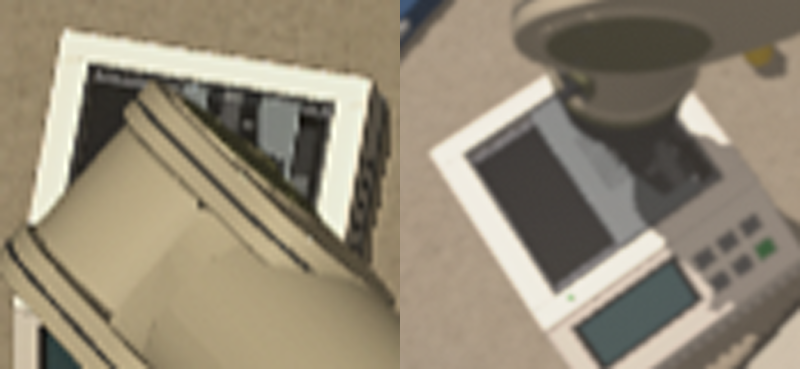

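```bash
python3 - <<'E'
from h import *
c=capture("side")
for q in((183.9,267.3),(211.5,303)):
    d=pt(c,*q,.093)-TR;print(d@X*1e3,d@Y*1e3)
# profile across edge along Y at X=-20 rel track
for x in(-25,0):
    print(x,[int(cv2.getRectSubPix(c["img"],(1,1),tuple(map(float,proj(c,(TR+x/1e3*X+y/1e3*Y)+[0,0,.093]))))[0,0].mean()) for y in range(-6,32,2)])
E
```

```text
44.573912298260886 17.820912732766377
-55.653377699200036 12.78115324391313
-25 [141, 141, 142, 142, 143, 143, 143, 143, 144, 142, 130, 100, 74, 64, 64, 65, 65, 65, 65]
0 [127, 127, 128, 134, 140, 142, 142, 142, 143, 141, 127, 99, 72, 63, 63, 63, 64, 63, 64]
```

About 14 mm is left to go. I keep dragging.

Request:
{"op": "play_rows", "data": {
  "grip": [1],
  "xyz": [
    [2.2, 0, 11]
  ],
  "yaw": [0]
}}

```text
time_s: 25.0
eef_pos: [0.4649, 0.2306, 0.2642]
tcp_rot: [[0.157, 0.979, -0.13], [0.077, -0.143, -0.987], [-0.985, 0.145, -0.098]]
contact_force: [-10.7, 10.3, 25.0]
opening: -0.0001
```

Request:
{"op": "play_rows", "data": {
  "grip": [1],
  "xyz": [
    [2.2, 0, 11]
  ],
  "yaw": [0]
}}

```text
time_s: 25.1
eef_pos: [0.4633, 0.2244, 0.264]
tcp_rot: [[0.16, 0.979, -0.124], [0.084, -0.139, -0.987], [-0.983, 0.148, -0.105]]
contact_force: [-13.1, 10.2, 26.2]
opening: 0.0
```

Request:
{"op": "play_rows", "data": {
  "grip": [1],
  "xyz": [
    [2, -0.2, 7]
  ],
  "yaw": [0]
}}

```text
time_s: 25.2
eef_pos: [0.4622, 0.2216, 0.2641]
tcp_rot: [[0.164, 0.979, -0.12], [0.091, -0.136, -0.987], [-0.982, 0.151, -0.111]]
contact_force: [-8.0, 9.7, 17.1]
opening: -0.0001
```

Request:
{"op": "play_rows", "data": {
  "grip": [1],
  "xyz": [
    [2, -0.2, 6]
  ],
  "yaw": [0]
}}

```text
time_s: 25.3
eef_pos: [0.4613, 0.2195, 0.2639]
tcp_rot: [[0.168, 0.979, -0.116], [0.097, -0.133, -0.986], [-0.981, 0.154, -0.117]]
contact_force: [-7.3, 9.8, 16.9]
opening: 0.0001
```

Request:
{"op": "play_rows", "data": {
  "grip": [1],
  "xyz": [
    [2.3, -0.2, 7]
  ],
  "yaw": [0]
}}

```text
time_s: 25.4
eef_pos: [0.4607, 0.2168, 0.2636]
tcp_rot: [[0.172, 0.979, -0.111], [0.104, -0.13, -0.986], [-0.98, 0.158, -0.124]]
contact_force: [-5.9, 7.0, 20.1]
opening: -0.0
```

Request:
{"op": "play_rows", "data": {
  "grip": [1],
  "xyz": [
    [2.2, -0.2, 7]
  ],
  "yaw": [0]
}}

```text
time_s: 25.5
eef_pos: [0.4605, 0.2137, 0.2634]
tcp_rot: [[0.178, 0.978, -0.107], [0.11, -0.127, -0.986], [-0.978, 0.163, -0.13]]
contact_force: [-4.1, 11.1, 18.3]
opening: -0.0001
```

```bash
cat > edge.py <<'E'
from h import *
plan2((TR-.031*Y+[0,0,.094]),off=.173)
c=capture("side")
for x in(-35,-10,20,45):
    print(x,[int(cv2.getRectSubPix(c["img"],(1,1),tuple(map(float,proj(c,(TR+x/1e3*X+y/1e3*Y)+[0,0,.093]))))[0,0].mean()) for y in range(-14,16,2)])
E
python3 edge.py
```

```text
t 25.5 grasp [0.4912 0.2327 0.0942] n 1 row [ 1.2 -1.4 -8.9] tilt [ 0.163 -0.13 ] ang -7.4163065487972455
-35 [144, 144, 144, 145, 145, 145, 145, 135, 110, 82, 67, 66, 66, 66, 66]
-10 [133, 139, 142, 143, 144, 144, 144, 136, 115, 83, 67, 64, 65, 64, 64]
20 [133, 138, 141, 142, 142, 143, 143, 135, 111, 82, 64, 63, 63, 63, 64]
45 [141, 141, 141, 141, 141, 142, 142, 137, 114, 83, 65, 61, 61, 61, 61]
```

```bash
python3 - <<'E'
from h import *
c=capture("side");im0=cv2.imread("pics/side0.png")
for x in(-35,-10,20,45):
  for im in(im0,c["img"]):
    print(x,[int(cv2.getRectSubPix(im,(1,1),tuple(map(float,proj(c,(TR+x/1e3*X+y/1e3*Y)+[0,0,.093]))))[0,0].mean()) for y in np.arange(-2,9,1.)])
E
```

```text
-35 [149, 149, 150, 148, 144, 136, 121, 105, 91, 80, 72]
-35 [145, 141, 135, 125, 111, 95, 82, 71, 66, 66, 66]
-10 [147, 148, 147, 146, 142, 132, 119, 103, 88, 77, 73]
-10 [144, 143, 137, 127, 114, 99, 83, 73, 67, 63, 64]
20 [147, 146, 146, 142, 137, 128, 114, 98, 85, 76, 69]
20 [143, 141, 135, 124, 111, 95, 82, 70, 65, 63, 63]
45 [145, 146, 145, 142, 137, 126, 112, 97, 84, 73, 69]
45 [142, 141, 137, 127, 114, 98, 83, 70, 64, 61, 62]
```

Request:
{"op": "play_rows", "data": {
  "grip": [1, 1],
  "xyz": [
    [2.2, -0.2, 7],
    [2.0, -0.2, 7]
  ],
  "yaw": [0, 0]
}}

```text
time_s: 25.8
eef_pos: [0.4607, 0.207, 0.263]
tcp_rot: [[0.188, 0.977, -0.099], [0.121, -0.123, -0.985], [-0.975, 0.173, -0.142]]
contact_force: [-4.0, 8.4, 16.9]
opening: 0.0001
```

```bash
python3 edge.py
```

```text
t 25.8 grasp [0.4932 0.228  0.0944] n 1 row [  1.6  -3.8 -13.4] tilt [ 0.173 -0.142] ang -7.183802802360779
-35 [145, 145, 145, 145, 144, 145, 145, 135, 111, 83, 67, 65, 66, 67, 67]
-10 [133, 140, 143, 144, 144, 144, 144, 137, 114, 83, 67, 64, 65, 66, 66]
20 [134, 139, 141, 142, 143, 143, 144, 136, 111, 82, 64, 62, 64, 63, 64]
45 [141, 141, 142, 142, 142, 143, 142, 137, 114, 84, 66, 62, 61, 61, 61]
```

The edge did not move while the tips slid on, so the shield is at its shut stop. I lift straight up.

Request:
{"op": "play_rows", "data": {
  "grip": [1, 1, 1, 1, 1],
  "xyz": [
    [-3, 0.5, -0.4],
    [-10, 1.8, -1.5],
    [-30, 5, -4],
    [-40, 7, 10],
    [-40, 7, 30]
  ],
  "yaw": [0, 0, 0, 0, 0]
}}

```text
time_s: 26.35
eef_pos: [0.453, 0.1582, 0.3832]
tcp_rot: [[0.179, 0.98, -0.091], [0.126, -0.114, -0.985], [-0.976, 0.166, -0.144]]
contact_force: [1.7, -1.1, -0.0]
opening: -0.0002
```

Request:
{"op": "play_rows", "data": {
  "grip": [0.5, 0.5, 0.5, 0.5, 0.5],
  "xyz": [
    [0, 0, 45],
    [0, 0, 45],
    [0, 0, 45],
    [0, 0, 45],
    [0, 0, 0]
  ],
  "yaw": [0, 0, 0, 0, 0]
}}

```text
time_s: 26.85
eef_pos: [0.4356, -0.0279, 0.3652]
tcp_rot: [[0.193, 0.977, -0.091], [0.123, -0.116, -0.986], [-0.973, 0.179, -0.143]]
contact_force: [0.5, 1.2, -0.3]
opening: 0.0425
```

```bash
python3 edge.py; python3 - <<'E'
from h import *
s=state();print(s["time_s"],s["eef_pos"],s["contact_force"],s["joint_vel"])
ims=[]
c=capture("top");a=cv2.resize(c["img"][130:280,120:400],(640,343),interpolation=2)
c=capture("side");b=cv2.resize(c["img"][225:345,140:270],(279,257),interpolation=2)
o=np.zeros((600,640,3),np.uint8);o[:343]=a;o[343:,:279]=b;b2=cv2.resize(c["img"][140:250,270:390],(280,257),interpolation=2);o[343:,300:580]=b2;save("final",o)
E
```

```text
t 26.85 grasp [ 0.469  -0.0067  0.1968] n 6 row [ 22.5  -4.3 -38.7] tilt [ 0.179 -0.143] ang -6.77923275680778
-35 [158, 158, 157, 157, 158, 158, 158, 148, 121, 92, 77, 77, 77, 77, 77]
-10 [146, 152, 156, 157, 156, 157, 157, 149, 126, 93, 77, 74, 75, 75, 76]
20 [146, 152, 154, 155, 155, 156, 156, 148, 122, 92, 74, 72, 73, 73, 73]
45 [154, 154, 154, 154, 154, 155, 154, 149, 125, 93, 74, 70, 69, 70, 69]
26.9 [ 0.43607365 -0.02532777  0.3657217 ] [0.14416979 0.24462492 0.34384648] [-0.03603683  0.00054907 -0.07213792 -0.02030762 -0.00608575 -0.00517898
 -0.04814947]
```

View pics/final.png

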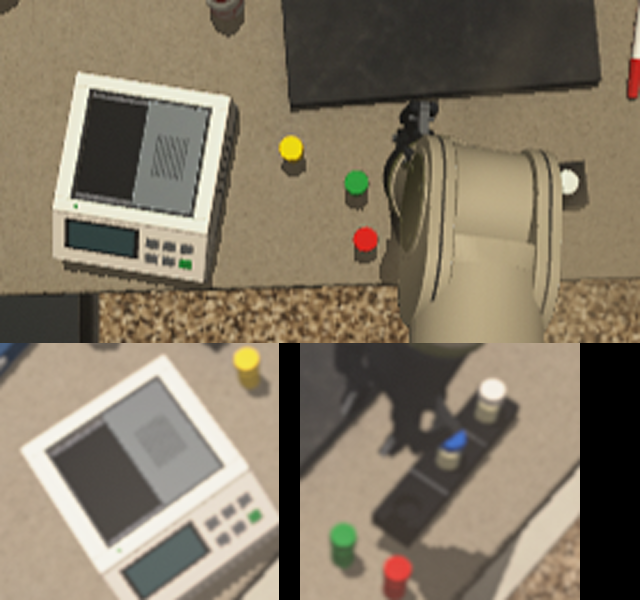

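The final picture shows the shield shut, blue and white standing in the block, the orange socket empty, and the arm clear of everything.

```bash
python3 -c "
from plant import close_job;print(close_job())"
```

```text
the job is handed in; nothing more can be done
None
```

The orange-capped cell is standing in the photometer's well with the shield dragged fully shut over it. I handed the job in at about 27 s of the 72 s allowed. No verdict was reported.

**What I did**
- I felt for the shield at 8–9 mm/s, pressed and dragged it open to the stop, with up to about 27 N on it.
- I took the orange cell by its cap and lowered it into the well. The first try touched the rim at about 10 N. I moved over about 3 mm, and the second try went in freely to the bottom, again at about 10 N.
- I pressed and dragged the shield shut, then lifted straight up and moved the arm away.

**Last checks**
- **Cell:** both cameras showed it upright in the well before I shut the shield, with the cap top about 80 mm above the worktop, as described.
- **Shield:** its edge did not move in the last two pushes while the fingers slid on, so it was at the stop. It had not moved after I lifted off. The edge lies about 2 mm further shut than in my first picture, so the shield may have started slightly ajar.
- **Other cells:** blue and white still stand in the block, and the look-alikes were not touched.
- **Arm:** it was touching nothing at the end.

**What went less well**
- On the shutting drag the fingers skidded a little at first, when the press fell to about 5 N.
- Pressing harder to stop that peaked at about 30 N between rows. That is under the 35 N limit, but not by a wide margin.
- The tool tilted about 13° over the course of the drags. It did no harm that I could see.

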